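Lock a bottle roller with its cross pin

ROBOT

A 7-joint arm with a two-finger parallel gripper is mounted at the origin on a cart in front of the work surface, level with it; the furniture and walls round the work are solid. World frame = base frame: x ahead of the robot, y to its left, z up, the work surface at z = 0. Lengths are in m, angles in rad, forces in N, time in s.
With the tool pointing down it reaches from about 0.4 to 0.85 m from the base axis. Payload 10.4 kg.
Tool frame: the origin (TCP) lies where the fingers leave the gripper's body, on its centre line; the fingertips stand 73 mm ahead of it and the grasp point (between the pads) lies 54 mm ahead of it; z points along the fingers, y is the line along which they close (so a half turn about z gives the same grasp; the last joint's range is limited). The gripper opens to 85 mm and grips with 20 to 120 N. Pads are 22 mm wide; open, the fingers measure 114 mm over their backs; the gripper's body (76 mm by 85 mm) begins 54 mm behind the grasp point. The pads swing forward as they close: fully open they stand 13 mm farther back than shut.
Start: joints at [-1.217, 0.332, -0.065, 1.46, 0.022, 1.35, -0.088], TCP at [0.23, 0.581, 0.304] pointing down, gripper open.
Joint ranges: [-2.6, 2.6], [-0.5, 2.12], [-1.47, 1.34], [0.16, 2.42], [-1.27, 4.41], [0.06, 2.06], [-2.6, 2.6]. Speed limits (rad/s): [2.22, 2.22, 2.79, 2.79, 3.14, 3.14, 3.14].

INTERFACE

Orientations are given as a unit quaternion [x, y, z, w].
In Python, from workcell import manip, camera gives the robot as it stands. The module is installed in compiled form; this text tells all that it offers.
- The arm moves only by the shell command python3 -m creep 'ROWS' [OPENING] [FORCE]. ROWS is JSON, a list of rows, each a list of 2 entries, a list of its own where there are three numbers: the shift along the tool's x, y, z in mm, then the turn about the tool's z in rad. In form: [[[tx, ty, tz], twist], ...]. A call has 1 to 5 rows; each row is the pose to reach, as a shift and turn from the pose commanded when the call began, along the tool's axes at that moment; what a row does not reach only later rows make up. A row lasts 1/12 s, in which the tool goes at most 41.7 mm and 7.16 degrees, less where a joint would pass 70% of its speed; a pose out of reach is approached as far as the arm can. A call with a gripper value outside its range is refused whole. OPENING is the opening, from 0 (shut) to 1 (fully open), set as the call begins (- or left out, the last holds). The fingers move at their own pace and stop on an object; FORCE is the grip in N (left out, the last holds). Time passes only in rows, so rows that repeat a pose let the fingers close. It gives the time, the measured TCP pose, the force, the opening and the grip force at its end, in the units of the state.
- manip.get_obs(): the state, without advancing time (a new reading comes with each control period).
- camera(name): name is "side" or "top" or "wrist"; returns a dict with "pixels" (480x640x3 uint8, red, green, blue), "z_map" (480x640 float32, m along the optical axis (not along the pixel's ray), 0 where there is no reading), "fx", "fy", "cx", "cy" (pixels), "distortion" ([k1, k2, p1, p2, k3] as OpenCV has them; the pictures are not rectified), "extrinsics" (4x4, takes a point from world to camera coordinates). Camera axes: x right, y down, z forward; pixel columns grow to the right and rows downward; lengths in m; the calibration is good to about 2 mm. A picture is of the moment at which its call begins.
- manip.hand_in(): hands the job in; it is judged then, once.
The state is a dict: "clock": time; "joint_pos": joint angles; "joint_velocities": joint speeds; "tau": joint torques, N m; "position": TCP position; "ee_rot": TCP orientation; "ft_force": force on the tool from outside, world axes, zero at the start; "torque": the same for the moment, N m; "grip_width": opening from 0.0 (shut) to 1.0 (fully open); "grasp_force": force on a finger pad.
Only numpy, scipy, OpenCV 4.12 (cv2) and the standard library are available. Lean on these libraries where they do the work, as an engineer would, in place of code of your own. Each camera call takes 0.05 s, during which the arm holds its last target. There are 200 camera calls.

TASK

Lock the bottle roller so that it can be carried away: take the steel lock pin out of its parking block and stand it in the hole on top of the roller's lock housing, turn the crank with a light push until a hidden cross-hole of the shaft comes under the pin and the pin drops in, then push the pin fully home, its head down on the housing. Stop turning as soon as the pin has caught the shaft, never force crank or pin, and leave the cup, bottle and dish beside the work alone.

Things in the scene. Friction and masses are not known exactly. Their poses are not given: they have to be found in the camera images.
- roller_stand: Bottle roller, fixed: white base 150 x 200 x 12 mm, two aluminium end plates (tops 85 mm up), two black 50 mm rollers along its y axis. The front roller's shaft lies at x = 0, 60 mm up, the rear idle roller at x = 60. Lock housing: aluminium block 62 (x) x 36 (y) x 122 mm high at y = +85; crank at y = -80. Origin on the bench under the front shaft; z up, x away from the robot at yaw 0.
- lock_mouth (a point): Centre of the hole in the lock housing's top face, 122 mm above the bench, axes of roller_stand. Vertical bore of 11.5 mm diameter, 40 mm deep before it meets the shaft; it goes on below the shaft and takes the whole pin.
- crank_grip (a point): Middle of the crank's round black grip, 16 mm in diameter, 46 mm long, parallel to the shaft, sticking out from the arm to -y, free on all sides. It travels on a circle of 70 mm radius about the shaft axis, 105 mm to the -y side of roller_stand's origin. Its axes turn with the crank.
- pin_block: White parking block 50 x 50 x 45 mm, fixed to the bench, with a vertical hole of 12 mm diameter, 40 mm deep, in the middle of its top. Origin at the centre of its underside, z up.
- lock_pin: Steel lock pin, 136 mm long, about 0.12 kg: round shank 10 mm in diameter, 100 mm long, its last 5 mm tapering to 4 mm; round grooved head 20 mm in diameter, 36 mm high. It starts upright in the parking block, tip 5 mm above the bench. Origin at the centre of the tip, z along the pin towards the head.
- pin_shoulder (a point): Centre of the underside of the pin's head, 100 mm from the tip. It is 58 mm above lock_mouth while the pin stands on the shaft. When a hole lines up the pin drops by its own weight only about 11 mm, onto a spring ball in the hole, and stops the shaft; pushing it on past the ball takes about 6 to 12 N, then it slides easily. At home the shoulder meets the housing's top face.
- specimen_cup: Specimen cup with screw lid, 65 mm wide, 67 mm high, a bystander. Origin at the centre of its underside.
- culture_bottle: Glass culture bottle, 34 mm in diameter, 117 mm high, a bystander. Origin at the centre of its underside.
- petri_dish: Petri dish, 90 mm in diameter, 15 mm high, a bystander. Origin at the centre of its underside.
- shaft_in_lock (a point): Where bore and shaft axis cross, hidden in the housing, 62 mm under lock_mouth, axes of roller_stand. The steel shaft is 40 mm in diameter and cross-drilled 12.5 mm wide in two directions a quarter turn apart: a hole comes under the pin every quarter turn. The angle between holes and crank differs every time. Lined up within about 0.06 rad the pin drops in and stops the shaft but for some play (about 0.1 rad either way).
- crank: Crank that turns the front roller. Origin on the shaft axis, 60 mm above the origin of roller_stand; its z runs along the arm to the grip, its y along the shaft. The arm starts within 0.1 rad of upright and swings 1.35 rad to either side (stops). From any start a hole comes under the pin within 0.35 to 1.25 rad, whichever way it is turned. About 1.5 N at the grip turns it; it stays where left.

How it is judged:
On the way, in this order (a step that is already met when the one before it is completed fails the run):
1. the pin stands in the bore of the lock housing, at least 20 mm deep (horizontal distance between lock_pin and lock_mouth below 0.005 m and z of lock_pin in the frame of lock_mouth below -0.02 m), for 0.2 s.
2. the crank has been turned and the pin has dropped into a cross-hole of the shaft (horizontal distance between lock_pin and lock_mouth below 0.005 m and z of lock_pin in the frame of lock_mouth below -0.049 m), for 0.2 s.
At the end, for the whole second after the job is handed in: The pin is home through the shaft: its shoulder is within 2.5 mm of the housing's top face and 4 mm of the bore's axis, the pin upright within 0.1 rad and at rest (horizontal distance between pin_shoulder and lock_mouth below 0.004 m and z of pin_shoulder in the frame of lock_mouth below 0.0025 m and angle between lock_pin's own z axis and vertical below 0.1 rad and linear speed of lock_pin below 0.01 m/s); the robot touches nothing.
It fails at once if the shaft and the pin are forced against each other with more than 55 N (crank forced when the pin has caught, about 16 N at the crank's grip, or pin rammed on the shaft) (contact force between lock_pin and crank above 55 N).
It fails at once if the specimen cup is moved by more than 15 mm (distance of specimen_cup from where it was at the start of the episode above 0.015 m).
It fails at once if the culture bottle is moved by more than 15 mm (distance of culture_bottle from where it was at the start of the episode above 0.015 m).
It fails at once if the petri dish is moved by more than 15 mm (distance of petri_dish from where it was at the start of the episode above 0.015 m).
It also fails if it takes over 64 s, if anything falls off the work surface, if the arm or the gripper's body presses on something with over 40 N, if the wrist force passes 120 N, or if a joint passes its speed limit or range.

## Working session

There is one attempt and no reset: what is moved stays moved. The work goes in short steps, Python scripts to look and compute and a shell command to move; the robot and the scene stay as the last step left them, time stands still between calls to the robot, and variables do not carry over. Pictures are saved under pics/ and viewed, at most 10 in all, crops included, and the job is handed in when it is done.

```bash
mkdir -p pics; cat > h.py <<'E'
import numpy as np, cv2
from workcell import manip, camera
from scipy.spatial.transform import Rotation as R
def cloud(c):
    h,w=c["z_map"].shape
    K=np.array([[c["fx"],0,c["cx"]],[0,c["fy"],c["cy"]],[0,0,1]])
    uv=np.stack(np.meshgrid(np.arange(w),np.arange(h)),-1).reshape(-1,1,2).astype(float)
    n=cv2.undistortPoints(uv,K,np.array(c["distortion"])).reshape(h,w,2)
    z=c["z_map"][...,None].astype(float)
    p=np.concatenate([n*z,z],-1)
    E=np.array(c["extrinsics"]); P=(p-E[:3,3])@E[:3,:3]
    P[c["z_map"]==0]=np.nan
    return P
def save(c,f): cv2.imwrite(f,c["pixels"][...,::-1])
def st():
    o=manip.get_obs(); 
    for k in("clock","position","ee_rot","ft_force","grip_width"):print(k,np.round(o[k],4))
    return o
E
python3 - <<'E'
from h import *
o=st(); print(R.from_quat(o["ee_rot"]).as_matrix().round(3))
ims=[]
for n in("top","side"):
    c=camera(n); P=cloud(c); np.save(n+".npy",P); np.save(n+"_rgb.npy",c["pixels"]); save(c,f"pics/{n}.png")
    print(n,np.array(c["extrinsics"]).round(3).tolist())
E
```

```text
clock 0.0
position [0.2299 0.5809 0.3031]
ee_rot [ 1.873e-01  9.823e-01 -7.000e-04 -1.000e-04]
ft_force [ 0.6273 -0.1501  0.2704]
grip_width 1.0017
[[-0.93   0.368 -0.   ]
 [ 0.368  0.93  -0.001]
 [-0.    -0.001 -1.   ]]
top [[0.041, -0.999, -0.0, -0.002], [-0.978, -0.04, -0.204, 0.497], [0.204, 0.009, -0.979, 1.103], [0.0, 0.0, 0.0, 1.0]]
side [[-0.916, -0.402, -0.019, 0.446], [-0.207, 0.511, -0.834, 0.177], [0.345, -0.76, -0.551, 1.497], [0.0, 0.0, 0.0, 1.0]]
```

View pics/top.png

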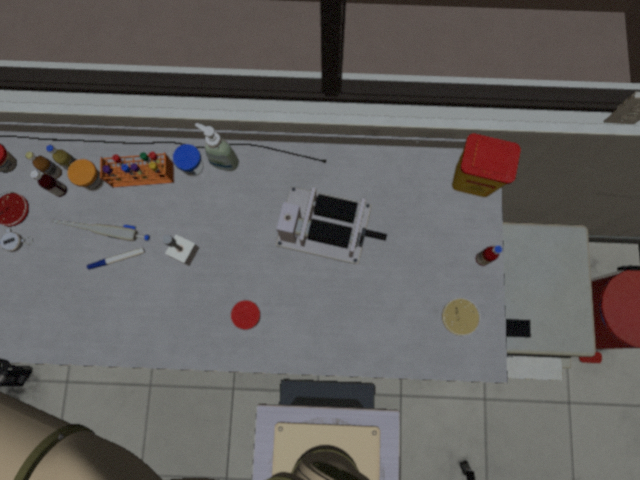

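View pics/side.png

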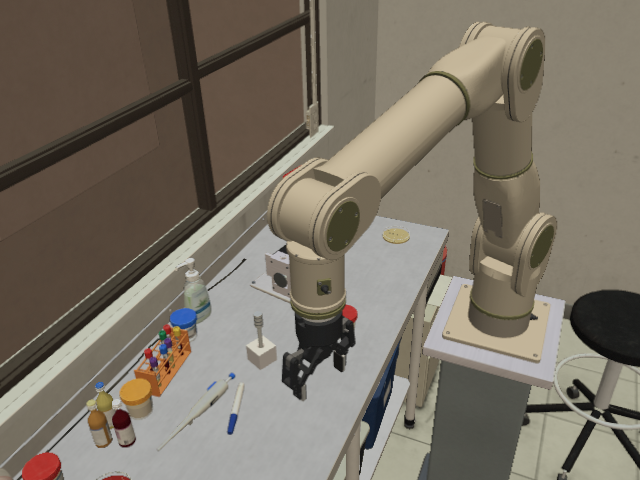

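The top view shows the lock housing at about (290,220), the crank grip at (375,236), the parking block with the pin at (180,249), the cup at (246,314), the dish at (461,316) and the bottle at (490,255). The side view shows the pin head at about (258,318).

```bash
python3 - <<'E'
from h import *
P=np.load("top.npy"); S=np.load("side.npy")
def rect(m,name):
    q=P[m][:,:2].astype(np.float32); r=cv2.minAreaRect(q*1000)
    print(name,len(q),"rect",np.round(r[0],1),np.round(r[1],1),round(r[2],1),"med",np.round(np.median(P[m],0),4))
def box(u0,u1,v0,v1,z0,z1):
    m=np.zeros(P.shape[:2],bool); m[v0:v1,u0:u1]=True
    return m&(P[...,2]>z0)&(P[...,2]<z1)
rect(box(270,305,190,255,.112,.132),"housing top")
rect(box(265,400,180,270,.006,.02),"base")
rect(box(265,400,180,270,.078,.092),"plates")
rect(box(362,395,220,250,.10,.17),"grip")
rect(box(155,205,230,270,.038,.052),"block top")
rect(box(155,205,225,270,.12,.16),"pin head")
rect(box(155,205,225,270,.06,.16),"pin")
for n,b in(("cup",(225,270,290,335,.05,.08)),("bottle",(470,510,235,275,.03,.14)),("dish",(435,490,290,340,.008,.03))): rect(box(*b),n)
print("bench z",np.nanmedian(P[260:290,120:220,2]))
m=np.zeros(S.shape[:2],bool);m[305:345,245:275]=True
h=m&(S[...,2]>.108)&(S[...,2]<.15); print("side head",h.sum(),np.median(S[h],0).round(4),S[h].max(0).round(4),S[h].min(0).round(4))
h=m&(S[...,2]>.03)&(S[...,2]<.05);
m[:]=0;m[330:370,240:285]=True;h=m&(S[...,2]>.041)&(S[...,2]<.05)
r=cv2.minAreaRect((S[h][:,:2]*1000).astype(np.float32));print("side block",r)
E
```

```text
housing top 476 rect [551.6 102.4] [36.6 63.5] 78.8 med [0.5508 0.1022 0.1217]
base 1840 rect [575.8  15.5] [208.4 298.7] 4.3 med [0.5239 0.0288 0.0117]
plates 1796 rect [566.   23.2] [184.6 126. ] 78.9 med [0.5536 0.0089 0.0831]
grip 197 rect [519.6 -82.8] [53.5 19.5] 83.3 med [ 0.5169 -0.0801  0.1362]
block top 426 rect [489.1 350.5] [52.2 49.8] 66.0 med [0.4853 0.3461 0.0447]
pin head 98 rect [488.6 350.8] [20.7 19.1] 71.4 med [0.4875 0.3483 0.1399]
pin 145 rect [488.5 350.8] [20.  19.8] 23.3 med [0.4864 0.3474 0.1339]
cup 694 rect [344.1 187.8] [61.1 63. ] 1.9 med [0.3436 0.187  0.0663]
bottle 303 rect [ 498.9 -345.7] [32.2 27.8] 46.3 med [ 0.4964 -0.3427  0.0778]
dish 230 rect [ 363.5 -295.8] [81.9 84.2] 2.3 med [ 0.3671 -0.2978  0.01  ]
bench z -1.887765720315896e-05
side head 134 [0.4832 0.3575 0.1309] [0.4959 0.3637 0.1438] [0.475  0.3425 0.1086]
side block ((485.6233215332031, 351.4969177246094), (53.30105209350586, 55.841243743896484), 63.873817443847656)
```

```bash
cat >> h.py <<'E'
def to(target,yaw=None):
    "remaining shift in tool axes (mm) to TCP target"
    o=manip.get_obs(); M=R.from_quat(o["ee_rot"]).as_matrix()
    print("shift mm",(M.T@(np.array(target)-o["position"])*1000).round(1),"tool y deg",np.degrees(np.arctan2(M[1,1],M[0,1])).round(2),"pos",np.round(o["position"],4),"F",np.round(o["ft_force"],1),"t",o["clock"],"w",np.round(o["grip_width"],3))
E
python3 -m creep '[[[-33,-12,0],0],[[-66,-24,0],0],[[-99,-36,0],0],[[-132,-48,0],0],[[-163,-60,0],0]]'
python3 -m creep '[[[-33,-12,0],0],[[-66,-24,0],0],[[-99,-36,0],0],[[-132,-48,0],0],[[-162,-59,0],0]]'
python3 -m creep '[[[0,0,20],0],[[0,0,30],0],[[0,0,30],0],[[0,0,30],0]]'
python3 - <<'E'
from h import *
to([.4886,.3508,.235])
c=camera("wrist"); save(c,"pics/w1.png"); np.savez("w1.npz",P=cloud(c))
E
```

```text
clock: 0.52
position: [0.3608, 0.4637, 0.3036]
ee_rot: [0.188, 0.982, -0.0, -0.0]
ft_force: [1.3, -0.1, 0.8]
grip_width: 0.999
grasp_force: 0.0
clock: 0.93
position: [0.4898, 0.349, 0.3037]
ee_rot: [0.188, 0.982, -0.0, -0.0]
ft_force: [0.2, 0.7, 0.0]
grip_width: 1.003
grasp_force: 0.0
clock: 1.27
position: [0.4871, 0.3519, 0.2733]
ee_rot: [0.186, 0.982, -0.001, -0.001]
ft_force: [0.2, -0.3, 0.9]
grip_width: 1.004
grasp_force: 0.0
shift mm [-1.8 -0.4 38.3] tool y deg 68.52 pos [0.4871 0.3519 0.2733] F [ 0.2 -0.3  0.9] t 1.2667 w 1.004
```

View pics/w1.png

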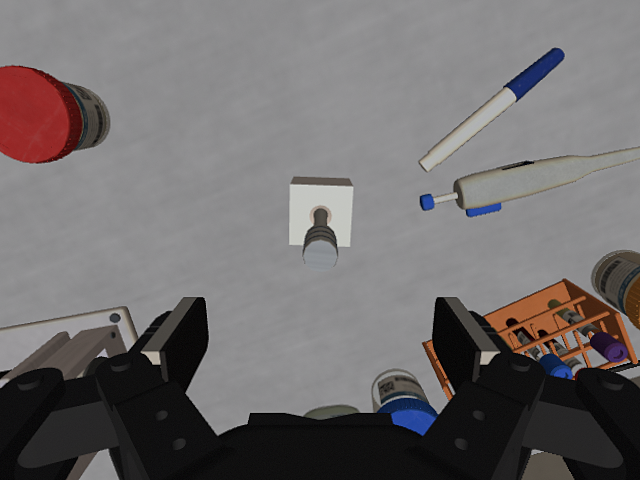

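The wrist view shows the pin head at (320,258) over the block at (321,212), centred between the open fingers. The lock housing and stand are at the lower left, partly cut off.

```bash
python3 - <<'E'
from h import *
P=np.load("w1.npz")["P"]
for n,(z0,z1) in dict(headtop=(.137,.146),block=(.041,.048)).items():
    m=np.zeros(P.shape[:2],bool); m[170:275,280:365]=True
    m&=(P[...,2]>z0)&(P[...,2]<z1); q=P[m]
    print(n,m.sum(),np.round(cv2.minAreaRect((q[:,:2]*1000).astype(np.float32)),1) if 0 else cv2.minAreaRect((q[:,:2]*1000).astype(np.float32)),np.median(q[:,2]))
to([.4886,.3508,.181])
E
```

```text
headtop 915 ((488.71392822265625, 350.3137512207031), (19.279165267944336, 19.27936363220215), 82.23808288574219) 0.14030644445378423
block 3027 ((489.25616455078125, 350.224609375), (50.20511245727539, 50.5051383972168), 66.43449401855469) 0.04444622941756391
shift mm [-1.7 -0.8 93.2] tool y deg 68.54 pos [0.4874 0.3521 0.2742] F [-0.5 -0.6  0.4] t 1.3167 w 1.004
```

```bash

python3 -m creep '[[[-2,-1,20],0],[[-2,-1,45],0],[[-2,-1,70],0],[[-2,-1,85],0],[[-2,-1,92],0]]' >/dev/null
python3 -m creep '[[[0,0,0],0],[[0,0,0],0]]'
python3 -m creep '[[[0,0,0],0],[[0,0,0],0],[[0,0,0],0],[[0,0,0],0],[[0,0,0],0]]' 0 50
python3 -m creep '[[[0,0,0],0],[[0,0,0],0],[[0,0,0],0],[[0,0,0],0],[[0,0,0],0]]'
python3 - <<'E'
from h import *
to([.4887,.3503,.181])
E
```

```text
clock: 1.9
position: [0.4899, 0.3501, 0.1831]
ee_rot: [0.187, 0.982, 0.001, 0.0]
ft_force: [0.1, 0.1, -0.8]
grip_width: 1.001
grasp_force: 0.0
clock: 2.32
position: [0.49, 0.3494, 0.1823]
ee_rot: [0.187, 0.982, 0.0, 0.0]
ft_force: [0.1, -0.7, -0.3]
grip_width: 0.298
grasp_force: 0.0
clock: 2.73
position: [0.49, 0.3494, 0.1822]
ee_rot: [0.187, 0.982, 0.0, 0.0]
ft_force: [-0.3, -0.8, 4.0]
grip_width: 0.217
grasp_force: 48.8
shift mm [1.5 0.4 1.2] tool y deg 68.41 pos [0.49   0.3494 0.1822] F [-0.3 -0.8  4. ] t 2.7333 w 0.217
```

```bash

python3 -m creep '[[[0,0,-15],0],[[0,0,-45],0],[[0,0,-80],0],[[0,0,-120],0],[[0,0,-155],0]]' >/dev/null
python3 -m creep '[[[0,0,0],0],[[0,0,0],0],[[0,0,0],0]]'
python3 - <<'E'
from h import *
to([.5516,.1024,.332])
c=camera("wrist"); save(c,"pics/w2.png"); np.savez("w2.npz",P=cloud(c))
E
```

```text
clock: 3.4
position: [0.4895, 0.3491, 0.3358]
ee_rot: [0.187, 0.982, -0.0, -0.0]
ft_force: [0.1, 0.0, -2.2]
grip_width: 0.215
grasp_force: 49.4
shift mm [-148.5 -206.6    3.9] tool y deg 68.42 pos [0.4895 0.3491 0.3358] F [ 0.1  0.  -2.2] t 3.4 w 0.215
```

View pics/w2.png

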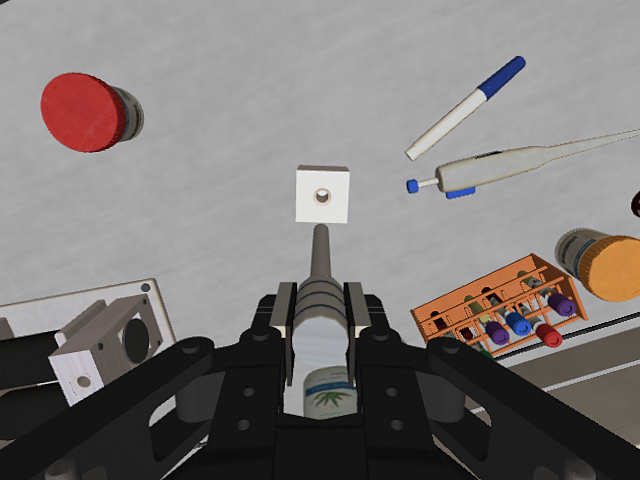

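The wrist view shows the pin held upright with its tip at about (321,226), the empty block hole at (322,197), and the housing's bore at about (83,382).

```bash
cat >> h.py <<'E'
def ray(c,u,v,z):
    K=np.array([[c["fx"],0,c["cx"]],[0,c["fy"],c["cy"]],[0,0,1]])
    n=cv2.undistortPoints(np.array([[[u,v]]],float),K,np.array(c["distortion"])).ravel()
    E=np.array(c["extrinsics"]); C=-E[:3,:3].T@E[:3,3]; d=E[:3,:3].T@np.r_[n,1]
    return C+d*(z-C[2])/d[2]
E
python3 - <<'E'
from h import *
c=camera("wrist"); P=cloud(c); g=cv2.cvtColor(c["pixels"],cv2.COLOR_RGB2GRAY).astype(float)
m=np.abs(P[...,2]-.122)<.004; m[:, 200:]=False; m[:300]=False
k=cv2.connectedComponentsWithStats(m.astype(np.uint8)); i=1+np.argmax(k[2][1:,4]); mm=k[1]==i
r=cv2.minAreaRect((P[mm][:,:2]*1000).astype(np.float32)); print("housing top",r)
# bore: pixels lower than surface or darker within patch
v,u=np.mgrid[370:396,70:97]; s=g[370:396,70:97]; med=np.median(g[mm]); w=(np.abs(s-med)>20)
print(med); print(s[::2,::2].astype(int))
print("hole", ray(c,83,382,.122).round(4))
sh=np.zeros(m.shape,bool); sh[225:285,305:337]=True
o=manip.get_obs(); print(o["position"])
for z in np.arange(.16,.25,.01):
    q=P[sh&(np.abs(P[...,2]-z)<.005)]
    if len(q): print(round(z,3),len(q),q[:,:2].mean(0).round(4),q[:,:2].min(0).round(4),q[:,:2].max(0).round(4))
E
```

```text
housing top ((545.7741088867188, 103.3594741821289), (37.72692108154297, 51.66869354248047), 78.80661010742188)
190.0
[[188 187 191 188 192 198 193 186 185 191 192 189 191 193]
 [189 185 191 188 191 196 196 189 185 189 193 190 190 190]
 [191 187 187 190 189 190 188 171 186 187 191 191 190 189]
 [193 186 186 187 183 172 162 173 196 183 178 193 189 191]
 [193 190 179 182 130  69  83  88  98 165 192 191 190 190]
 [191 185 185 196  73  86  96 100 103  98 167 192 191 188]
 [164 188 187 197  85  89  97 102 104 102 130 182 192 190]
 [192 188 188 191 121  93  98 101 102  99 137 186 190 191]
 [190 188 187 187 195 136  97  97  95  94 188 183 189 191]
 [192 175 191 189 190 193 186 168 168 194 193 184 166 195]
 [191 197 190 189 189 188 186 183 187 189 192 187 195 169]
 [189 191 191 190 188 185 183 188 188 194 200 170  56   6]
 [187 193 189 191 190 188 185 190 191 194 150   0  13  21]]
hole [0.55  0.105 0.122]
[0.48938355 0.34899376 0.33500897]
0.16 9 [0.4848 0.3502] [0.4832 0.345 ] [0.4876 0.3539]
0.17 61 [0.4844 0.3503] [0.483  0.3452] [0.4893 0.354 ]
0.18 75 [0.4846 0.3504] [0.4831 0.3444] [0.4891 0.3539]
0.19 84 [0.4847 0.3503] [0.4831 0.3447] [0.4886 0.3538]
0.2 94 [0.4848 0.3503] [0.4832 0.3451] [0.4897 0.3539]
0.21 113 [0.485  0.3501] [0.4832 0.3442] [0.4894 0.3537]
0.22 123 [0.485  0.3502] [0.4835 0.3448] [0.489  0.3537]
0.23 142 [0.4851 0.3499] [0.4833 0.3442] [0.4901 0.3537]
0.24 162 [0.4851 0.3501] [0.4834 0.3447] [0.4892 0.3535]
```

```bash

python3 -m creep '[[[-20,-27,0],0],[[-40,-55,0],0],[[-60,-83,0],0],[[-76,-105,0],0],[[-76,-105,0],0]]' >/dev/null
python3 -m creep '[[[-20,-27,0],0],[[-40,-55,0],0],[[-60,-83,0],0],[[-72,-101,0],0],[[-72,-101,0],0]]' >/dev/null
python3 -m creep '[[[0,0,0],0],[[0,0,0],0],[[0,0,0],0]]'
python3 - <<'E'
from h import *
to([.551,.1035,.335])
c=camera("wrist"); save(c,"pics/w3.png"); P=cloud(c); g=cv2.cvtColor(c["pixels"],cv2.COLOR_RGB2GRAY)
m=(np.abs(P[...,2]-.122)<.005); m[:, :200]=False;m[:,450:]=False
r=cv2.minAreaRect((P[m][:,:2]*1000).astype(np.float32)); print("housing top",r)
for th in(120,140):
  k=cv2.connectedComponentsWithStats((g<th).astype(np.uint8))
  for s,cc in zip(k[2],k[3]):
    if 60<s[4]<2500 and 250<cc[0]<400 and 120<cc[1]<300: print(th,s,cc.round(1),ray(c,*cc,.122).round(4))
sh=np.zeros(m.shape,bool); sh[200:300,300:345]=True
for z in np.arange(.17,.25,.02):
    q=P[sh&(np.abs(P[...,2]-z)<.01)]
    if len(q): print(round(z,3),len(q),q[:,:2].mean(0).round(4))
E
```

```text
clock: 4.58
position: [0.5513, 0.1049, 0.3362]
ee_rot: [0.186, 0.983, -0.0, -0.001]
ft_force: [0.1, 0.1, 0.4]
grip_width: 0.22
grasp_force: 49.3
shift mm [-0.3 -1.4  1.2] tool y deg 68.54 pos [0.5513 0.1049 0.3362] F [0.1 0.1 0.4] t 4.5833 w 0.22
housing top ((551.7576293945312, 101.56684112548828), (36.016902923583984, 62.31803512573242), 79.1830825805664)
120 [325 149   9   9  66] [329.1 153.1] [0.5089 0.1283 0.122 ]
120 [288 161  55  62 614] [314.2 174.3] [0.5192 0.1125 0.122 ]
120 [267 168  19  36 231] [279.  179.1] [0.5129 0.0869 0.122 ]
140 [325 149  10  10  75] [329.2 153.3] [0.509  0.1283 0.122 ]
140 [267 161  77  62 936] [304.5 176.6] [0.5181 0.1052 0.122 ]
140 [347 272   9   9  61] [351.  275.9] [0.6053 0.11   0.122 ]
0.17 108 [0.5465 0.1066]
0.19 162 [0.5466 0.1064]
0.21 215 [0.5469 0.1063]
0.23 287 [0.547  0.1061]
```

View pics/w3.png

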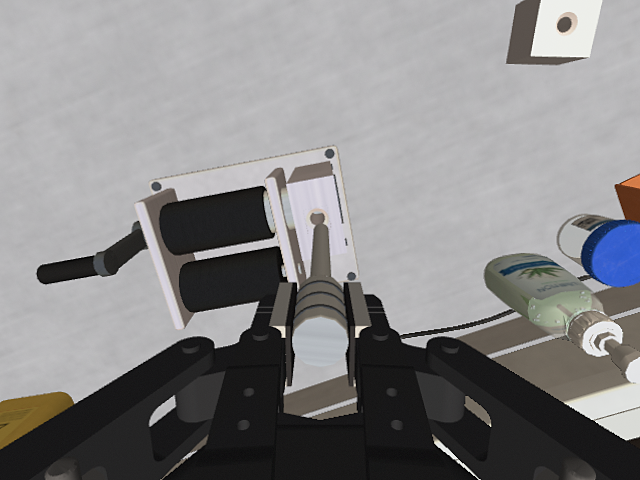

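The wrist view shows the bore at about (317,217) with the pin tip just in front of it at (321,226). The crank grip is at (70,270).

```bash
python3 - <<'E'
from h import *
im=cv2.imread("pics/w3.png"); cv2.imwrite("pics/w3c.png",cv2.resize(im[195:255,280:360],None,fx=10,fy=10,interpolation=cv2.INTER_CUBIC))
c=camera("wrist")
for u,v in((317,216),(317,218),(319,217)): print(u,v,ray(c,u,v,.122).round(4))
print("tip plane",ray(c,321,226,.1595).round(4))
E
```

```text
317 216 [0.5496 0.1027 0.122 ]
317 218 [0.5511 0.1021 0.122 ]
319 217 [0.5509 0.1038 0.122 ]
tip plane [0.5486 0.1063 0.1595]
```

View pics/w3c.png

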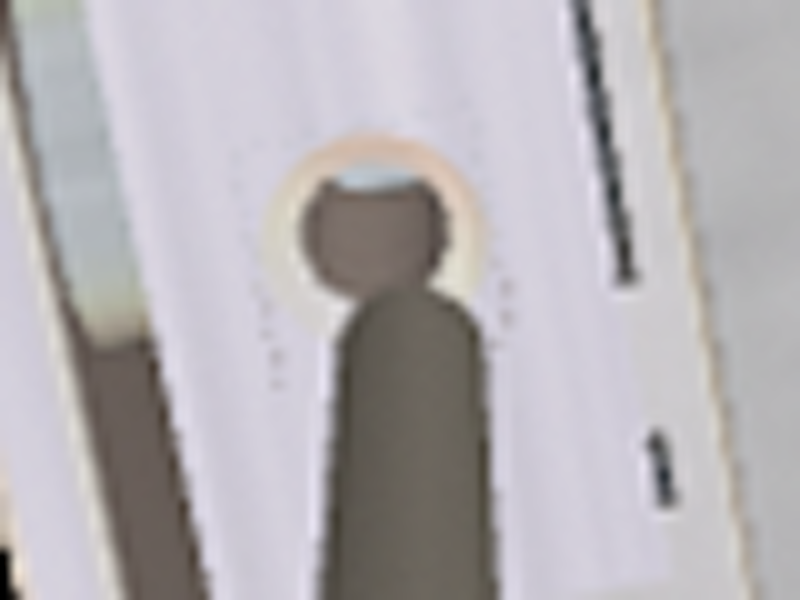

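The close crop shows the bore's chamfer ring centred at about (317.2,219). The tip covers its lower edge.

```bash
cat >> h.py <<'E'
from scipy.optimize import least_squares
def shank(P,z0,z1,r=.005,u=(300,345),v=(200,300),x0=(.551,.104)):
    s=np.zeros(P.shape[:2],bool); s[v[0]:v[1],u[0]:u[1]]=True
    q=P[s&(P[...,2]>z0)&(P[...,2]<z1)]
    f=lambda p:np.hypot(q[:,0]-p[0]-p[2]*(q[:,2]-.16),q[:,1]-p[1]-p[3]*(q[:,2]-.16))-r
    s=least_squares(f,[*x0,0,0],loss="soft_l1",f_scale=.0007); return s.x,len(q)
E
python3 - <<'E'
from h import *
c=camera("wrist");P=cloud(c); p,n=shank(P,.172,.25); print("axis at z=.16 & tilt",p.round(4),n)
o=manip.get_obs(); M=R.from_quat(o["ee_rot"]).as_matrix()
bore=ray(c,317.2,218.8,.122); print(bore.round(4))
d=np.r_[bore[:2]-p[:2],0]; print("shift",(M.T@d*1000).round(1))
c=camera("top");P=cloud(c); m=(np.abs(P[...,2]-.122)<.006); m[:,:270]=0;m[:,305:]=0
print(cv2.minAreaRect((P[m][:,:2]*1000).astype(np.float32)), o["position"])
E
```

```text
axis at z=.16 & tilt [ 0.5503  0.1049  0.0086 -0.0083] 845
[0.5519 0.1018 0.122 ]
shift [-2.6 -2.3 -0. ]
((0.0, 0.0), (0.0, 0.0), 0.0) [0.55143207 0.10437557 0.33662783]
```

```bash

python3 -m creep '[[[-2.6,-2.3,10],0],[[-2.6,-2.3,22],0],[[-2.6,-2.3,30],0],[[-2.6,-2.3,30],0],[[-2.6,-2.3,30],0]]'
python3 - <<'E'
from h import *
c=camera("wrist");P=cloud(c); p,n=shank(P,.140,.22); print("axis at z=.16 & tilt",p.round(4),n)
o=manip.get_obs(); print(np.round(o["position"],4))
save(c,"pics/w4.png")
im=c["pixels"][...,::-1]; cv2.imwrite("pics/w4c.png",cv2.resize(im[190:250,280:360],None,fx=8,fy=8,interpolation=cv2.INTER_CUBIC))
E
```

```text
clock: 5.2
position: [0.5529, 0.1001, 0.3059]
ee_rot: [0.187, 0.982, -0.0, -0.001]
ft_force: [0.3, -0.1, -0.7]
grip_width: 0.218
grasp_force: 49.3
axis at z=.16 & tilt [ 0.5519  0.1001  0.0093 -0.0068] 858
[0.5532 0.1002 0.3067]
```

View pics/w4c.png

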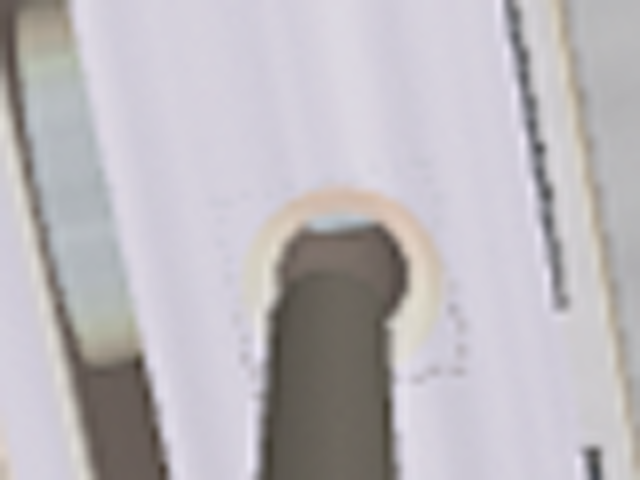

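The crop shows the tip just above the bore, about 1.5 px left of the bore's centre, which is about 1 mm. I correct that and go in.

```bash

python3 -m creep '[[[0.3,1.3,0],0],[[0.3,1.3,5],0],[[0.3,1.3,10],0],[[0.3,1.3,15],0],[[0.3,1.3,15],0]]'
python3 -m creep '[[[0,0,3],0],[[0,0,6],0],[[0,0,10],0],[[0,0,10],0]]'
python3 - <<'E'
from h import *
c=camera("wrist");P=cloud(c); p,n=shank(P,.130,.2); print("axis at z=.16 & tilt",p.round(4),n)
to([.5518,.1018,.26])
E
```

```text
clock: 5.67
position: [0.553, 0.1014, 0.2905]
ee_rot: [0.187, 0.982, -0.0, -0.001]
ft_force: [-0.1, 0.5, -1.6]
grip_width: 0.213
grasp_force: 49.3
clock: 6.0
position: [0.5532, 0.1015, 0.281]
ee_rot: [0.187, 0.982, -0.0, -0.0]
ft_force: [0.2, -0.2, -1.3]
grip_width: 0.217
grasp_force: 49.3
axis at z=.16 & tilt [ 0.5525  0.1013  0.0087 -0.0077] 748
shift mm [ 1.5 -0.2 21.4] tool y deg 68.41 pos [0.5533 0.1015 0.2814] F [ 0.2 -0.8 -1. ] t 6.05 w 0.219
```

```bash

python3 -m creep '[[[0,0,4],0],[[0,0,8],0],[[0,0,12],0],[[0,0,12],0]]'
python3 -m creep '[[[0,0,3],0],[[0,0,6],0],[[0,0,9],0],[[0,0,9],0],[[0,0,9],0]]'
python3 - <<'E'
from h import *
to([.5518,.1018,.2572])
E
```

```text
clock: 6.38
position: [0.5531, 0.1015, 0.2688]
ee_rot: [0.187, 0.982, -0.0, -0.001]
ft_force: [0.0, -0.2, -1.2]
grip_width: 0.219
grasp_force: 49.3
clock: 6.8
position: [0.5534, 0.1015, 0.2607]
ee_rot: [0.187, 0.982, -0.0, -0.0]
ft_force: [-0.5, 0.6, -1.3]
grip_width: 0.217
grasp_force: 49.3
shift mm [ 1.6 -0.3  3.5] tool y deg 68.41 pos [0.5534 0.1015 0.2607] F [-0.5  0.6 -1.3] t 6.8 w 0.217
```

```bash

python3 -m creep '[[[0,0,0],0],[[0,0,0],0],[[0,0,0],0],[[0,0,0],0],[[0,0,0],0]]' 0.55
python3 -m creep '[[[0,0,-10],0],[[0,0,-30],0],[[0,0,-60],0],[[0,0,-90],0],[[0,0,-110],0]]'
python3 -m creep '[[[0,0,0],0],[[0,0,0],0]]'
python3 - <<'E'
from h import *
to([.5518,.1018,.2572])
c=camera("wrist"); P=cloud(c)
m=np.abs(P[...,2]-.214)<.012; m[:,:200]=0; m[:,440:]=0
q=P[m]; k=q[:,2]>np.percentile(q[:,2],60)
print(m.sum(),np.percentile(q[:,2],[50,90]),cv2.minAreaRect((q[:,:2]*1000).astype(np.float32)))
c=camera("top");P=cloud(c);m=(P[...,2]>.195)&(P[...,2]<.23);m[:,:270]=0;m[:,310:]=0;m[:180]=0;m[260:]=0;print("top",m.sum(),P[m].mean(0) if m.any() else 0)
g=np.zeros(m.shape,bool);g[220:250,362:395]=1;g&=(P[...,2]>.1)&(P[...,2]<.17);q=P[g];
print("grip",g.sum(),cv2.minAreaRect((q[:,:2]*1000).astype(np.float32)),np.percentile(q[:,2],[5,50,95]))
E
```

```text
clock: 7.22
position: [0.5535, 0.1015, 0.2611]
ee_rot: [0.187, 0.982, 0.0, 0.0]
ft_force: [0.2, -0.5, 0.8]
grip_width: 0.547
grasp_force: 0.0
clock: 7.63
position: [0.5537, 0.1014, 0.3747]
ee_rot: [0.187, 0.982, 0.001, 0.001]
ft_force: [0.1, -0.2, 0.3]
grip_width: 0.552
grasp_force: 0.0
clock: 7.8
position: [0.5538, 0.1015, 0.3726]
ee_rot: [0.187, 0.982, 0.001, 0.001]
ft_force: [-0.0, -0.3, -0.4]
grip_width: 0.551
grasp_force: 0.0
shift mm [  2.2  -0.7 115.4] tool y deg 68.41 pos [0.5538 0.1015 0.3726] F [-0.  -0.3 -0.4] t 7.8 w 0.551
881 [0.21505236 0.21599279] ((553.6222534179688, 101.0322265625), (20.001670837402344, 19.454238891601562), 21.420942306518555)
top 0 0
grip 196 ((517.3232421875, -82.302978515625), (54.27946853637695, 19.339685440063477), 77.8049545288086) [0.12903273 0.136245   0.14001446]
```

```bash

python3 -c "
from h import *
print(np.round(manip.get_obs()['joint_pos'],2))"
python3 -m creep '[[[-7,-38,0],0.12],[[-14,-76,0],0.24],[[-21,-114,0],0.36],[[-28,-152,0],0.48],[[-34,-189,0],0.6]]'
python3 -m creep '[[[0,0,0],0.12],[[0,0,0],0.24],[[0,0,0],0.36],[[0,0,0],0.48],[[0,0,0],0.6]]' 
python3 -m creep '[[[0,0,0],0.1],[[0,0,0],0.188],[[0,0,0],0.188],[[0,0,0],0.188]]' 
python3 - <<'E'
from h import *
to([.5163,-.0869,.25])
print(np.round(manip.get_obs()['joint_pos'],2))
c=camera("wrist"); save(c,"pics/w5.png"); P=cloud(c); np.savez("w5.npz",P=P)
m=(P[...,2]>.11)&(P[...,2]<.15)&(P[...,1]<-.055)&(P[...,1]>-.12)&(np.abs(P[...,0]-.515)<.05)
q=P[m]; print(m.sum(),cv2.minAreaRect((q[:,:2]*1000).astype(np.float32)),np.percentile(q[:,2],[5,50,99]))
E
```

```text
[-0.52  0.16  0.29  1.54 -0.05  1.45  0.97]
clock: 8.32
position: [0.5144, -0.0886, 0.3698]
ee_rot: [0.472, 0.882, -0.0, -0.001]
ft_force: [0.7, 0.3, 0.6]
grip_width: 0.551
grasp_force: 0.0
clock: 8.73
position: [0.5151, -0.0867, 0.3697]
ee_rot: [0.711, 0.703, -0.001, -0.001]
ft_force: [-0.3, -0.9, 0.5]
grip_width: 0.548
grasp_force: 0.0
clock: 9.07
position: [0.5152, -0.0867, 0.3701]
ee_rot: [0.771, 0.636, -0.001, -0.0]
ft_force: [0.1, -0.6, 0.2]
grip_width: 0.549
grasp_force: 0.0
shift mm [ -0.    1.3 120.1] tool y deg -10.95 pos [ 0.5152 -0.0867  0.3701] F [ 0.1 -0.6  0.2] t 9.0667 w 0.549
[-0.38  0.07  0.49  1.65 -0.03  1.44 -0.08]
1351 ((518.8098754882812, -83.14839172363281), (53.79246520996094, 19.54353904724121), 79.13451385498047) [0.12957548 0.13602531 0.13970221]
```

View pics/w5.png

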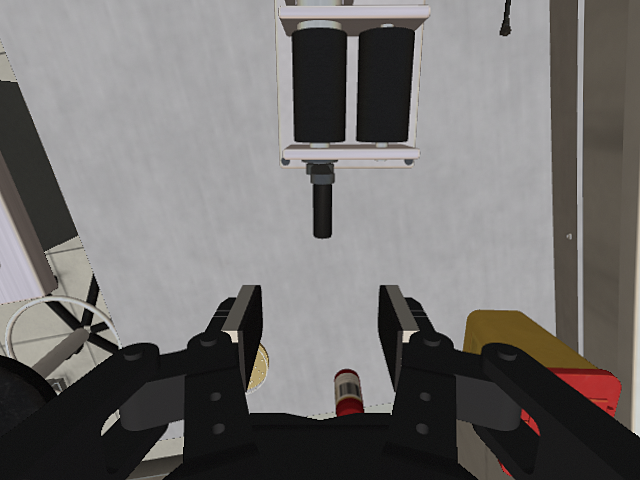

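The wrist view shows the grip upright at about (322,210), lying along the shaft between the fingers' closing directions. Everything around it is clear. The bottle at (347,390) and the dish are far off in y.

```bash

python3 -m creep '[[[0,2.8,35],0],[[0,2.8,70],0],[[0,2.8,100],0],[[0,2.8,130],0],[[0,2.8,130],0]]' >/dev/null
python3 -m creep '[[[0,0,20],0],[[0,0,35],0],[[0,0,45],0],[[0,0,55],0],[[0,0,58],0]]'
python3 -m creep '[[[0,0,0],0],[[0,0,0],0],[[0,0,0],0],[[0,0,0],0]]' 0.3 20
python3 - <<'E'
from h import *
to([.518,-.0872,.182])
c=camera("wrist"); save(c,"pics/w6.png")
P=cloud(c); print(P[100:240,250:400,2].shape)
c=camera("top");P=cloud(c)
E
```

```text
clock: 9.95
position: [0.5182, -0.0872, 0.1824]
ee_rot: [0.772, 0.636, -0.0, -0.0]
ft_force: [0.0, -0.7, -0.2]
grip_width: 0.55
grasp_force: 0.0
clock: 10.28
position: [0.5187, -0.0873, 0.1836]
ee_rot: [0.772, 0.635, 0.001, 0.0]
ft_force: [-0.5, -0.5, 0.3]
grip_width: 0.297
grasp_force: 0.0
shift mm [-0.  -0.7  1.6] tool y deg -11.11 pos [ 0.5187 -0.0873  0.1836] F [-0.5 -0.5  0.3] t 10.2833 w 0.297
(140, 150)
```

View pics/w6.png

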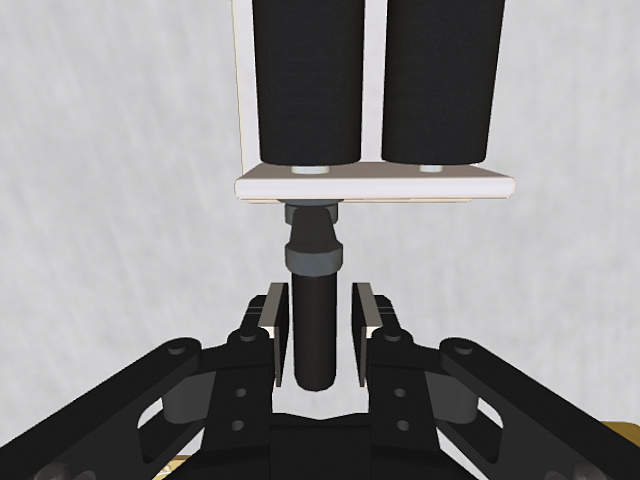

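The wrist view shows the grip (column 315, rows 270-390) standing free between the fingers. First I push it to about 0.33 rad, before any hole can come under the pin, and write a pin and force check.

```bash
cat > chk.py <<'E'
from h import *
import sys
o=manip.get_obs(); f=np.array(o["ft_force"]); ok=np.linalg.norm(f)<9; r=[]
for n in("top","side"):
    P=cloud(camera(n)); m=(np.hypot(P[...,0]-.5528,P[...,1]-.1015)<.014)&(P[...,2]>.125)&(P[...,2]<.24)
    r.append((int(m.sum()),round(float(np.percentile(P[m][:,2],95)),4) if m.sum()>3 else None))
    if r[-1][1] and r[-1][1]<.209: ok=False
print("t",round(o["clock"],2),"pos",np.round(o["position"],4),"F",f.round(1),"pin",r,"GO" if ok else "STOP"); sys.exit(not ok)
E
python3 chk.py
python3 -m creep '[[[0,4,0.1],0],[[0,9,0.3],0],[[0,14,1],0],[[0,19,2.2],0],[[0,24,3.8],0]]'
python3 chk.py
```

```text
t 10.38 pos [ 0.5185 -0.0873  0.1834] F [1.  0.5 0. ] pin [(152, 0.218), (175, 0.2162)] GO
clock: 10.9
position: [0.5425, -0.092, 0.1789]
ee_rot: [0.772, 0.635, 0.0, -0.0]
ft_force: [-0.9, 0.0, 1.3]
grip_width: 0.303
grasp_force: 0.7
t 10.9 pos [ 0.5425 -0.092   0.1789] F [-0.9  0.   1.3] pin [(106, 0.2182), (107, 0.2153)] GO
```

```bash

python3 -m creep '[[[0,1.6,0.6],0],[[0,3.2,1.2],0]]' >/dev/null; python3 chk.py &&
python3 -m creep '[[[0,1.6,0.7],0],[[0,3.2,1.4],0]]' >/dev/null && python3 chk.py &&
python3 -m creep '[[[0,1.6,0.8],0],[[0,3.2,1.6],0]]' >/dev/null && python3 chk.py &&
python3 -m creep '[[[0,1.5,0.8],0],[[0,3.0,1.7],0]]' >/dev/null && python3 chk.py &&
python3 -m creep '[[[0,1.5,0.9],0],[[0,2.9,1.9],0]]' >/dev/null && python3 chk.py
```

```text
t 11.17 pos [ 0.545  -0.0926  0.1778] F [-1.2 -0.3  0. ] pin [(109, 0.2172), (108, 0.2155)] GO
t 11.43 pos [ 0.5481 -0.0931  0.1766] F [-1.2  0.8 -0.3] pin [(106, 0.2174), (102, 0.2151)] GO
t 11.7 pos [ 0.5513 -0.0937  0.1749] F [-0.7 -0.1  0.6] pin [(109, 0.2176), (141, 0.2118)] GO
t 11.97 pos [ 0.5543 -0.0944  0.1732] F [-1.4  0.1  0.8] pin [(148, 0.2124), (156, 0.2106)] GO
t 12.23 pos [ 0.5571 -0.0949  0.1713] F [-0.8  1.   0.1] pin [(147, 0.2051), (119, 0.2046)] STOP
```

```bash

python3 -m creep '[[[0,-2,0],0],[[0,-4.5,0],0],[[0,-4.5,0],0],[[0,-4.5,0],0]]' 0.5; python3 chk.py
python3 -m creep '[[[0,0,0],0],[[0,0,0],0]]'; python3 chk.py
```

```text
clock: 12.67
position: [0.5525, -0.094, 0.1714]
ee_rot: [0.772, 0.635, 0.0, -0.0]
ft_force: [-0.6, 0.2, -0.4]
grip_width: 0.497
grasp_force: 0.0
t 12.67 pos [ 0.5525 -0.094   0.1714] F [-0.6  0.2 -0.4] pin [(147, 0.205), (117, 0.2048)] STOP
clock: 12.93
position: [0.5527, -0.094, 0.1713]
ee_rot: [0.772, 0.635, 0.0, 0.0]
ft_force: [0.0, -0.6, 0.3]
grip_width: 0.505
grasp_force: 0.0
t 12.93 pos [ 0.5527 -0.094   0.1713] F [ 0.  -0.6  0.3] pin [(144, 0.2053), (115, 0.2044)] STOP
```

The pin has dropped 11 mm and is holding. I leave the crank, shut the fingers and go over the pin head to press it home.

```bash

python3 -m creep '[[[0,0,-30],0],[[0,0,-65],0],[[0,0,-100],0],[[0,0,-140],0],[[0,0,-170],0]]' >/dev/null
python3 -m creep '[[[0,0,-25],0],[[38,-7,-25],0],[[76,-15,-25],0],[[114,-22,-25],0],[[150,-29,-25],0]]' 0 20 >/dev/null
python3 -m creep '[[[30,-6,0],0],[[42,-8,0],0],[[42,-8,0],0],[[42,-8,0],0]]'
python3 - <<'E'
from h import *
to([.553,.1014,.285])
c=camera("wrist"); P=cloud(c)
m=np.abs(P[...,2]-.204)<.004; m[:,:200]=0; m[:,440:]=0
q=P[m]; print(m.sum(),cv2.minAreaRect((q[:,:2]*1000).astype(np.float32)) if len(q) else 0, np.median(q[:,2]))
E
```

```text
clock: 14.2
position: [0.5534, 0.1014, 0.3661]
ee_rot: [0.772, 0.636, -0.0, 0.0]
ft_force: [0.5, -0.7, -0.5]
grip_width: -0.006
grasp_force: 0.0
shift mm [ 0.  -0.4 81.1] tool y deg -11.08 pos [0.5534 0.1014 0.3661] F [ 0.5 -0.7 -0.5] t 14.2 w -0.006
730 ((554.0442504882812, 105.88272094726562), (19.355587005615234, 18.524089813232422), 78.90621948242188) 0.20278543727206372
```

```bash

python3 -m creep '[[[1.5,0,20],0],[[1.5,0,42],0],[[1.5,0,62],0],[[1.5,0,74],0],[[1.5,0,78],0]]'
python3 -m creep '[[[0,0,3],0],[[0,0,6],0],[[0,0,9],0],[[0,0,11],0],[[0,0,11],0]]'
python3 chk.py
```

```text
clock: 14.67
position: [0.5531, 0.1012, 0.2865]
ee_rot: [0.773, 0.634, -0.001, -0.0]
ft_force: [-0.8, -0.5, 0.5]
grip_width: 0.003
grasp_force: 0.0
clock: 15.08
position: [0.5537, 0.103, 0.2774]
ee_rot: [0.772, 0.635, 0.0, 0.0]
ft_force: [-0.9, 0.3, -0.5]
grip_width: -0.0
grasp_force: 0.0
t 15.08 pos [0.5537 0.103  0.2774] F [-0.9  0.3 -0.5] pin [(0, None), (180, 0.2361)] GO
```

```bash
cat > fz.py <<'E'
from h import *
import sys
o=manip.get_obs(); print(round(o["clock"],2),"z",round(o["position"][2],4),"F",np.round(o["ft_force"],1)); sys.exit(o["ft_force"][2]>20)
E
python3 -m creep '[[[0,0,1],0],[[0,0,2],0]]' >/dev/null; python3 fz.py && python3 -m creep '[[[0,0,1],0],[[0,0,2],0]]' >/dev/null && python3 fz.py && python3 -m creep '[[[0,0,1],0],[[0,0,2],0]]' >/dev/null && python3 fz.py && python3 -m creep '[[[0,0,1],0],[[0,0,2],0]]' >/dev/null && python3 fz.py && python3 -m creep '[[[0,0,1],0],[[0,0,2],0]]' >/dev/null && python3 fz.py
```

```text
15.35 z 0.2757 F [-0.7  0.4  2.5]False
```

```bash
sed -i 's/sys.exit(\(.*\))$/sys.exit(int(\1))/' fz.py
python3 -m creep '[[[0,0,1],0],[[0,0,2],0]]' >/dev/null; python3 fz.py && python3 -m creep '[[[0,0,1],0],[[0,0,2],0]]' >/dev/null && python3 fz.py && python3 -m creep '[[[0,0,1],0],[[0,0,2],0]]' >/dev/null && python3 fz.py && python3 -m creep '[[[0,0,1],0],[[0,0,2],0]]' >/dev/null && python3 fz.py && python3 -m creep '[[[0,0,2],0],[[0,0,4],0]]' >/dev/null && python3 fz.py
```

```text
15.52 z 0.2737 F [ 0.4 -0.5  2.7]
15.68 z 0.2714 F [0.  0.1 3.3]
15.85 z 0.2692 F [-0.4 -0.2  4. ]
16.02 z 0.2672 F [-0.6 -0.7  3.8]
16.18 z 0.2632 F [-0.9 -1.5  4.2]
```

```bash

python3 -m creep '[[[0,0,2],0],[[0,0,4],0]]' >/dev/null; python3 fz.py && python3 -m creep '[[[0,0,2],0],[[0,0,4],0]]' >/dev/null && python3 fz.py && python3 -m creep '[[[0,0,2],0],[[0,0,4],0],[[0,0,6],0]]' >/dev/null && python3 fz.py && python3 -m creep '[[[0,0,2],0],[[0,0,4],0],[[0,0,6],0]]' >/dev/null && python3 fz.py && python3 -m creep '[[[0,0,2],0],[[0,0,4],0],[[0,0,6],0]]' >/dev/null && python3 fz.py
```

```text
16.35 z 0.259 F [-0.1 -2.2  3.6]
16.52 z 0.255 F [-0.1 -1.6  3.2]
16.77 z 0.2491 F [-1.5 -0.7  3.3]
17.02 z 0.243 F [-0.1 -0.7  3.3]
17.27 z 0.237 F [-0.4 -1.2  3.5]
```

```bash
python3 chk.py
```

```text
t 17.27 pos [0.5536 0.1029 0.237 ] F [-0.4 -1.2  3.5] pin [(0, None), (174, 0.2254)] GO
```

```bash

python3 -m creep '[[[0,0,1],0],[[0,0,2],0],[[0,0,3],0]]' >/dev/null; python3 fz.py && python3 -m creep '[[[0,0,1],0],[[0,0,2],0]]' >/dev/null && python3 fz.py && python3 -m creep '[[[0,0,1],0]]' >/dev/null && python3 fz.py && python3 -m creep '[[[0,0,1],0]]' >/dev/null && python3 fz.py && python3 -m creep '[[[0,0,1],0]]' >/dev/null && python3 fz.py
python3 - <<'E'
from h import *
c=camera("side"); cv2.imwrite("pics/s2.png",cv2.resize(c["pixels"][210:330,220:380,::-1],None,fx=5,fy=5))
E
```

```text
17.62 z 0.2344 F [ 0.4 -1.1  1.5]
17.78 z 0.2325 F [-0.1 -0.5  2.7]
17.87 z 0.2314 F [ 0.5 -0.   3.4]
17.95 z 0.2307 F [-1.9 -0.7 13.5]
18.03 z 0.2306 F [-3.3 -1.4 19.4]
```

View pics/s2.png

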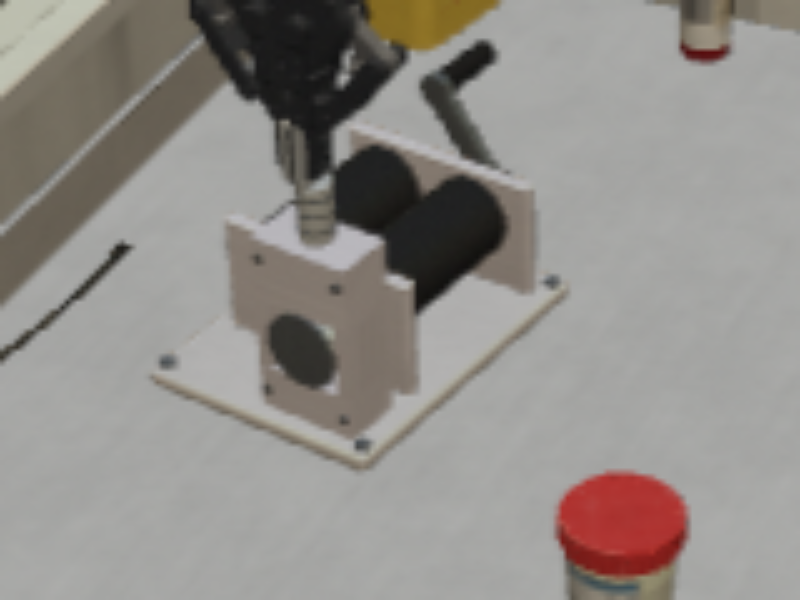

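The side view shows the pin's head sitting on the housing top at about (317,215) in the crop. The force rose at exactly the home height, so I retreat and verify.

```bash

python3 -m creep '[[[0,0,-10],0],[[0,0,-35],0],[[0,0,-70],0],[[0,0,-100],0],[[0,0,-130],0]]' >/dev/null
python3 -m creep '[[[0,0,0],0],[[0,0,0],0],[[0,0,0],0],[[0,0,0],0],[[0,0,0],0]]'
sed -i 's/<\.24)/<.2)/' chk.py; python3 chk.py
```

```text
clock: 18.92
position: [0.5532, 0.1029, 0.358]
ee_rot: [0.772, 0.635, -0.001, -0.0]
ft_force: [0.1, -0.1, -0.1]
grip_width: -0.002
grasp_force: 0.0
t 18.92 pos [0.5532 0.1029 0.358 ] F [ 0.1 -0.1 -0.1] pin [(0, None), (82, 0.1588)] STOP
```

```bash
python3 -c "
from workcell import manip
print(manip.hand_in())"
```

```text
the job is handed in; nothing more can be done
None
```

The roller is locked: the pin caught the shaft and I pressed it home, its head top measuring 0.159 m against 0.158 m expected. The robot is clear, the bystanders were not touched, and the job was handed in at about 19 s; the verdict itself was not shown.

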